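Lean the wide reading plate on its sloped stand

ROBOT

A 6-joint arm with a two-finger parallel gripper is mounted at the origin on a cart in front of the work surface, level with it; the furniture and walls round the work are solid. World frame = base frame: x ahead of the robot, y to its left, z up, the work surface at z = 0. Lengths are in mm, angles in rad, forces in N, time in s.
With the tool pointing down it reaches from about 275 to 825 mm from the base axis. Payload 4.9 kg.
Tool frame: the origin (TCP) lies at the centre of the arm's flange, where the gripper is bolted on; the fingertips stand 173 mm ahead of it and the grasp point (between the pads) lies 155 mm ahead of it; z points along the fingers, y is the line along which they close (so a half turn about z gives the same grasp; the last joint's range is limited). The gripper opens to 85 mm and grips with 20 to 120 N. Pads are 22 mm wide; open, the fingers measure 114 mm over their backs; the gripper's body (76 mm by 85 mm) begins 54 mm behind the grasp point. The pads swing forward as they close: fully open they stand 13 mm farther back than shut.
Start: joints at [1.148, 0.326, -0.193, 1.052, 0, 1.437], TCP at [156.636, 527.242, 404.681] pointing down, gripper open.
Joint ranges: [-2.65, 2.65], [-0.97, 1.79], [-1.3, 1.35], [-1.93, 2.1], [-1.47, 1.37], [-3.14, 3.14]. Speed limits (rad/s): [2.57, 2.57, 3.14, 3.14, 3.14, 3.14].

INTERFACE

Orientations are given as a 3x3 rotation matrix whose columns are the frame's x, y, z axes.
In Python, from plant import env, eyes, job gives the robot as it stands.
- The arm moves only by the tool drive_tool, never from a script. Its arguments are lists of equal length, an entry for each row: "translation": the shift along the tool's x, y, z in cm, a list of three; "turn": the turn, a rotation vector about the tool's x, y, z in degrees, a list of three; "gripper": the finger opening in cm, from 0 to 8.54. In form: {"translation": [[tx, ty, tz], ...], "turn": [[rx, ry, rz], ...], "gripper": [gripper, ...]}. A call has 1 to 12 rows; each row is the pose to reach, as a shift and turn from the pose commanded when the call began, along the tool's axes at that moment; what a row does not reach only later rows make up. A row lasts 1/12 s, in which the tool goes at most 41.7 mm and 7.16 degrees, less where a joint would pass 70% of its speed; a pose out of reach is approached as far as the arm can. A call with a gripper value outside its range is refused whole. The fingers move at their own pace and stop on an object; "newtons" is the grip in N (left out, the last holds). Time passes only in rows, so rows that repeat a pose let the fingers close. It gives the time, the measured TCP pose, the force, the opening and the grip force at its end, in the units of the state.
- env.get_obs(): the state, without advancing time (a new reading comes with each control period).
- eyes.grab_frame(name): name is "scene" or "top"; returns a dict with "color" (420x560x3 uint8, red, green, blue), "z_map" (420x560 float32, mm along the optical axis (not along the pixel's ray), 0 where there is no reading), "K" (3x3 intrinsics, pixels), "T" (4x4, takes a point from camera to world coordinates). Camera axes: x right, y down, z forward; pixel columns grow to the right and rows downward; lengths in mm; the calibration is good to about 2 mm. A picture is of the moment at which its call begins.
- job.hand_in(): hands the job in; it is judged then, once.
The state is a dict: "time": time; "joint_pos": joint angles; "qvel": joint speeds; "joint_torque": joint torques, N m; "ee_pos": TCP position; "tcp_rot": TCP orientation; "contact_force": force on the tool from outside, world axes, zero at the start; "torque": the same for the moment, N m; "width": opening from 0.0 (shut) to 1.0 (fully open); "finger_force": force on a finger pad.
Only numpy, scipy, OpenCV 4.12 (cv2) and the standard library are available. Lean on these libraries where they do the work, as an engineer would, in place of code of your own. Each camera call takes 0.05 s, during which the arm holds its last target. There are 200 camera calls.

TASK

Two rigid grey-scale reading plates stand upright in the grey card file. Take out the wider one and lean it upright on the aluminium stand: lower edge on the ledge behind the front lip, back resting against the sloped backstop, roughly centred from side to side, and let it stand there by itself. Leave the narrower plate in the file.

Things in the scene. Friction and masses are not known exactly. Their poses are not given: they have to be found in the camera images.
- wide_plate_mid (a point): Centre of the WIDER plate: rigid white plastic, 90 wide, 130 tall, 8 mm thick, 0.1 kg, five grey bars on both faces (faces alike, either may face forward). Axes: x through the thickness, y along the width, z along the height, up at the start. Stands upright in either slot of the file, the lower 30 mm in the slot with 1.5 mm play on each face; 100 mm stick out.
- narrow_plate_mid (a point): Centre of the NARROWER plate, to be left alone: same make, 58 wide, 130 tall, 8 mm thick; axes as for the wide one. It stands in the other slot, end to end with the wide one.
- file: Fixed grey card file: a block 44 x 244 x 36 mm (x thickness, y length, z height) on the table, origin at the centre of its underside; two slots 11 x 96 mm, 30 deep, centred at y = +60 and -60 mm of it.
- rest: Tilted part of the fixed aluminium stand, 130 mm wide. Origin: mid inner corner where ledge meets backstop, 18 mm above the table. Tilted frame: z runs up the backstop's face, which leans back 20 degrees away from the robot; y along the ledge; x from front lip to backstop. Backstop face at x = 0, 70 mm high. Ledge: at z = 0, x = -22 to 0 mm. Lip: x = -22 to -27 mm, top at z = 12 mm.
- seat (a point): Where the wide plate's centre is when it is well seated on the stand: 65 mm up the slope and 4 mm in front of the backstop's face. Its axes are those of the rest, and the plate's axes are then parallel to them; the plate's upper 60 mm stick out above the backstop.

How it is judged:
By the outcome, as a careful person would: the job done as asked, in the order asked, and still so for the second after the job is handed in, with the robot touching nothing.
It also fails if it takes over 35 s, if anything falls off the work surface, if the arm or the gripper's body presses on something with over 40 N, if the wrist force passes 120 N, or if a joint passes its speed limit or range.

## Working session

There is one attempt and no reset: what is moved stays moved. The work goes in short steps, Python scripts to look and compute and a tool call to move; the robot and the scene stay as the last step left them, time stands still between calls to the robot, and variables do not carry over. Pictures are saved under pics/ and viewed, at most 10 in all, crops included, and the job is handed in when it is done.

Besides the shell and the picture viewer there is one more tool, called after "Request:" as name(argument=value, ...) on one line, values as JSON. drive_tool: Moves the arm, as the interface text tells. Its arguments: {"type":"object","properties":{"translation":{"type":"array","items":{"type":"array","items":{"type":"number"}}},"turn":{"type":"array","items":{"type":"array","items":{"type":"number"}}},"gripper":{"type":"array","items":{"type":"number"}},"newtons":{"type":"number"}},"required":["translation","turn","gripper"]}

```bash
mkdir -p pics; python3 - <<'E'
from plant import env, eyes, job
import cv2,numpy as np
for n in ("scene","top"):
    f=eyes.grab_frame(n); np.savez(f"{n}.npz",**f)
    cv2.imwrite(f"pics/{n}1.png",f["color"][:,:,::-1])
    print(n,f["K"].tolist(),np.round(f["T"],3).tolist())
o=env.get_obs(); print(o["time"],o["ee_pos"],o["tcp_rot"],o["width"])
E
```

```text
scene [[454.8289476019405, 0.0, 281.92886157049446], [0.0, 454.8289476019405, 207.50581930456815], [0.0, 0.0, 1.0]] [[0.875, -0.329, 0.354, 88.367], [-0.483, -0.572, 0.663, -558.708], [-0.015, -0.751, -0.66, 729.328], [0.0, 0.0, 0.0, 1.0]]
top [[465.5131113355503, 0.0, 276.91006040714007], [0.0, 465.5131113355503, 210.08993883523792], [0.0, 0.0, 1.0]] [[-0.006, -0.998, 0.064, 377.581], [-1.0, 0.006, -0.002, 78.345], [0.001, -0.064, -0.998, 1046.223], [0.0, 0.0, 0.0, 1.0]]
0.1 [156.52310703 526.98629061 403.9568917 ] [[-9.58583224e-01  2.84811743e-01 -6.88410585e-04]
 [ 2.84812468e-01  9.58582158e-01 -1.45040596e-03]
 [ 2.46805455e-04 -1.58640274e-03 -9.99998711e-01]] 0.9958345196232633
```

View pics/scene1.png

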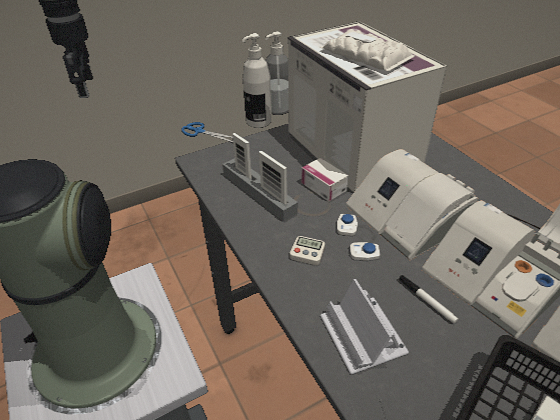

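View pics/top1.png

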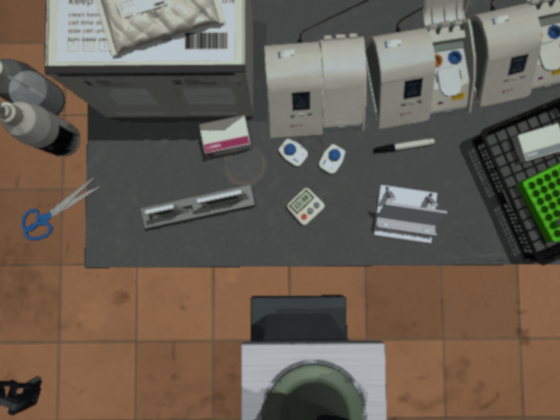

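The scene view shows the file with the wide plate nearer (about 273,175) and the narrow one behind it (242,155). In the top view the wide plate is near (220,197), the narrow near (163,212) and the stand near (407,215). Next I'll get metric positions from depth.

```bash
cat > h.py <<'E'
import numpy as np
def cloud(f):
    z=f["z_map"]; v,u=np.indices(z.shape); K=f["K"]
    P=np.stack([(u-K[0,2])/K[0,0]*z,(v-K[1,2])/K[1,1]*z,z],-1)
    W=P@f["T"][:3,:3].T+f["T"][:3,3]; W[z==0]=np.nan; return W
E
python3 - <<'E'
from h import *; import cv2
np.set_printoptions(precision=1,suppress=True)
f=np.load("top.npz"); s=np.load("scene.npz"); W=cloud(f); S=cloud(s)
a=cv2.resize(f["color"][175:235,135:265],None,fx=6,fy=6,interpolation=cv2.INTER_CUBIC)
b=cv2.resize(f["color"][175:250,365:455],None,fx=2,fy=2) 
b=cv2.resize(f["color"][178:248,362:457],None,fx=6,fy=3.4,interpolation=cv2.INTER_CUBIC)
c=np.zeros((360+b.shape[0],800,3),np.uint8); c[:360,:780]=a; c[360:,:b.shape[1]]=b
cv2.imwrite("pics/c.png",c[:,:,::-1])
def rect(P,n):
    r=cv2.minAreaRect(P[:,:2].astype(np.float32)); print(n,len(P),r, P[:,2].min(),P[:,2].max()); print(cv2.boxPoints(r).round(0).tolist())
def sel(C,u0,u1,v0,v1,z0,z1):
    P=C[v0:v1,u0:u1].reshape(-1,3); return P[(P[:,2]>z0)&(P[:,2]<z1)]
print("table",np.nanmedian(W[225:255,200:350,2]),np.nanmedian(S[225:240,330:340,2]))
rect(sel(W,135,265,180,235,28,45),"file top")
rect(sel(W,135,265,180,235,15,200),"file all")
rect(sel(W,135,185,180,235,115,150),"narrow")
rect(sel(W,185,265,180,235,115,150),"wide")
rect(sel(S,255,295,140,205,50,150),"wideS")
rect(sel(S,230,252,125,185,50,150),"narS")
rect(sel(W,365,455,180,247,8,120),"stand")
print(W[184:246:3,407])
E
```

```text
table -0.7076309738654345 1.2101749939050137
file top 1502 ((452.02288818359375, 250.66819763183594), (44.573585510253906, 244.11178588867188), 11.833552360534668) 28.072111783983246 44.896422096304605
[[405.0, 366.0], [455.0, 127.0], [499.0, 136.0], [449.0, 375.0]]
file all 2292 ((452.02386474609375, 250.6635284423828), (44.573585510253906, 244.12132263183594), 11.833552360534668) 15.07608791867392 139.12063859622037
[[405.0, 366.0], [455.0, 127.0], [499.0, 136.0], [449.0, 375.0]]
narrow 159 ((439.59765625, 309.1004943847656), (8.557758331298828, 58.329158782958984), 11.423308372497559) 115.04023755118487 138.86690365344452
[[430.0, 337.0], [441.0, 280.0], [450.0, 281.0], [438.0, 339.0]]
wide 234 ((464.27392578125, 191.55783081054688), (8.439391136169434, 89.53888702392578), 11.693384170532227) 115.1821635912396 139.12063859622037
[[451.0, 235.0], [469.0, 147.0], [477.0, 149.0], [459.0, 236.0]]
wideS 860 ((464.3484191894531, 191.864501953125), (11.410778045654297, 93.54075622558594), 12.971698760986328) 50.00766095738152 139.08954398402636
[[448.0, 236.0], [469.0, 145.0], [480.0, 14
[... 258 characters left out ...]
6015625, -209.46841430664062), (131.0101318359375, 112.77861022949219), 81.49939727783203) 8.005854630663634 87.17964602194058
[[369.0, -266.0], [481.0, -283.0], [500.0, -153.0], [388.0, -136.0]]
[[ 502.5 -218.2   -0.2]
 [ 495.4 -217.5    1.6]
 [ 488.2 -216.1    5.9]
 [ 481.3 -215.7    6.8]
 [ 474.4 -215.2    8.1]
 [ 467.8 -215.5    6.4]
 [ 461.3 -215.9    4.4]
 [ 454.2 -214.4    9. ]
 [ 442.7 -194.5   78.9]
 [ 437.1 -197.4   68.2]
 [ 431.5 -200.7   56. ]
 [ 425.7 -204.5   42. ]
 [ 419.9 -208.6   26.7]
 [ 413.6 -210.8   18.5]
 [ 406.8 -209.4   22.6]
 [ 400.2 -209.    23.7]
 [ 393.5 -205.4   35.8]
 [ 387.2 -213.3    7.1]
 [ 380.5 -213.5    5.9]
 [ 373.8 -215.1   -0.5]
 [ 367.1 -215.6   -3. ]]
```

View pics/c.png

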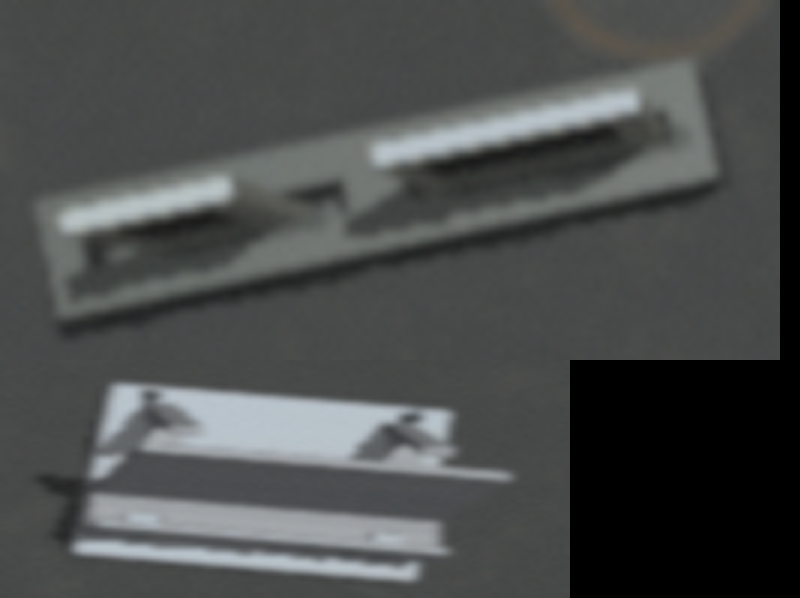

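Everything matches the stated sizes: the file is 244×44 mm, the plates 90 and 58 mm, and the stand 131 mm wide. I'll refine the stand corner and check how tall its neighbours are, then work out the first move.

```bash
cat >> h.py <<'E'
from scipy.spatial.transform import Rotation as Ro
def go(o,grasp,zt,yt):
    """tool shift (cm) and turn (deg) bringing the grasp point to `grasp`, tool z=zt, y=yt"""
    zt=zt/np.linalg.norm(zt); yt=yt-zt*(yt@zt); yt=yt/np.linalg.norm(yt)
    R=np.column_stack([np.cross(yt,zt),yt,zt]); p=np.array(grasp)-155*zt
    R0=np.array(o["tcp_rot"]); 
    print("t",(R0.T@(p-o["ee_pos"])/10).round(2),"turn",Ro.from_matrix(R0.T@R).as_rotvec(degrees=True).round(2))
E
python3 - <<'E'
from h import *; from plant import env
np.set_printoptions(precision=2,suppress=True)
W=cloud(np.load("top.npz")); S=cloud(np.load("scene.npz"))
for n,C in (("top",W),("scene",S)):
    P=C.reshape(-1,3); P=P[np.isfinite(P[:,0])]
    a=np.radians(-8.4); X=np.array([np.cos(a),np.sin(a),0]);Y=np.array([-X[1],X[0],0])
    q=np.column_stack([(P-[434.5,-209.5,0])@X,(P-[434.5,-209.5,0])@Y,P[:,2]])
    m=(abs(q[:,1])<55)&(q[:,2]>32)&(q[:,2]<78)&(abs(q[:,0])<40)
    A=q[m]
    for _ in range(5):
        c=np.linalg.lstsq(np.column_stack([A[:,1:],np.ones(len(A))]),A[:,0],rcond=None)[0]
        r=A[:,0]-np.column_stack([A[:,1:],np.ones(len(A))])@c; A=A[abs(r)<max(3,2*r.std())]
    print(n,len(A),"dx/dy,dx/dz,x0",c,"tilt",np.degrees(np.arctan(c[1])),"x at z18",c[1]*18+c[2],"std",r.std())
    m=(q[:,2]>60)&(q[:,2]<95)&(abs(q[:,0])<40)&(abs(q[:,1])<90); print(" y ext top",np.percentile(q[m,1],[0,1,99,100]),"zmax",q[m,2].max())
    m=(q[:,2]>-5)&(q[:,2]<40)&(q[:,0]>-62)&(q[:,0]<-20)&(abs(q[:,1])<90)&(q[:,2]>10); print(" lip y,x",np.percentile(q[m,1],[1,99]),np.percentile(q[m,0],[1,50]),np.percentile(q[m,2],[50,95]))
m=(W[...,0]>505)&(W[...,0]<640)&(W[...,1]>-330)&(W[...,1]<-80); print("behind",W[m][:,2].max()); 
for x in range(505,640,20):
    k=m&(W[...,0]>x)&(W[...,0]<x+20); print(x,W[k][:,2].max())
m=(W[...,0]>505)&(W[...,1]>100)&(W[...,1]<400)&(W[...,2]>150); print("cabinet xmin",W[m][:,0].min(),W[m][:,2].max())
o=env.get_obs()
a=np.radians(11.8); go(o,[464.3,191.7,190],np.array([0,0,-1.]),np.array([np.cos(a),np.sin(a),0]))
E
```

```text
top 511 dx/dy,dx/dz,x0 [ -0.02   0.59 -38.81] tilt 30.69172622833763 x at z18 -28.12890440651609 std 7.041168358612869
 y ext top [-64.91 -63.22  63.63  64.96] zmax 87.17964602194058
 lip y,x [-64.17  64.39] [-50.35 -32.9 ] [23.41 37.5 ]
scene 1097 dx/dy,dx/dz,x0 [  0.01   0.37 -23.01] tilt 20.069413133936703 x at z18 -16.437221333538588 std 0.898211887946441
 y ext top [-64.76 -64.24  63.03  66.19] zmax 86.1542201245552
 lip y,x [-64.18  63.6 ] [-53.14 -38.11] [26.74 38.58]
behind 42.86635872246984
505 4.468297675341773
525 5.680375075031861
545 5.841691641858915
565 18.035108723272742
585 19.89042085178812
605 21.669157743632923
625 42.86635872246984
cabinet xmin 656.9032216388466 325.07477938407067
t [-39.05 -23.36   5.92] turn [-0.09  0.04 61.65]
```

Request:
drive_tool(translation=[[-39.05, -23.36, 5.92], [-39.05, -23.36, 5.92], [-39.05, -23.36, 5.92], [-39.05, -23.36, 5.92], [-39.05, -23.36, 5.92], [-39.05, -23.36, 5.92], [-39.05, -23.36, 5.92], [-39.05, -23.36, 5.92], [-39.05, -23.36, 5.92], [-39.05, -23.36, 5.92], [-39.05, -23.36, 5.92], [-39.05, -23.36, 5.92]], turn=[[-0.1, 0, 61.6], [-0.1, 0, 61.6], [-0.1, 0, 61.6], [-0.1, 0, 61.6], [-0.1, 0, 61.6], [-0.1, 0, 61.6], [-0.1, 0, 61.6], [-0.1, 0, 61.6], [-0.1, 0, 61.6], [-0.1, 0, 61.6], [-0.1, 0, 61.6], [-0.1, 0, 61.6]], gripper=[5, 5, 5, 5, 5, 5, 5, 5, 5, 5, 5, 5], newtons=40)

```text
time: 1.1
ee_pos: [468.4, 187.5, 344.5]
tcp_rot: [[-0.198, 0.98, 0.003], [0.98, 0.198, -0.001], [-0.002, 0.003, -1.0]]
contact_force: [0.7, 0.1, 0.4]
width: 0.585
finger_force: 0.0
```

```bash
cat > st.py <<'E'
from h import *; from plant import env
o=env.get_obs(); np.set_printoptions(precision=2,suppress=True)
R=np.array(o["tcp_rot"]); g=o["ee_pos"]+155*R[:,2]
print(o["time"],"grasp",g,"F",o["contact_force"],"M",o["torque"],o["width"],o["finger_force"],"q",np.array(o["joint_pos"]))
print(R)
E
cat > g1.py <<'E'
from st import *
a=np.radians(11.8); go(o,[464.3,191.7,113],np.array([0,0,-1.]),np.array([np.cos(a),np.sin(a),0]))
E
python3 g1.py
```

```text
1.1 grasp [468.93 187.3  189.51] F [0.73 0.08 0.36] M [ 0.03 -0.04  0.  ] 0.5850588107759132 0.0 q [ 0.23  0.29 -0.4   0.87 -0.    1.61]
[[-0.2   0.98  0.  ]
 [ 0.98  0.2  -0.  ]
 [-0.    0.   -1.  ]]
t [ 0.51 -0.34  7.65] turn [ 0.16  0.11 -0.4 ]
```

Request:
drive_tool(translation=[[0, 0, 0], [0, 0, 0], [0, 0, 0], [0, 0, 0]], turn=[[0, 0, 0], [0, 0, 0], [0, 0, 0], [0, 0, 0]], gripper=[5, 5, 5, 5])

```text
time: 1.43
ee_pos: [463.5, 193.1, 345.6]
tcp_rot: [[-0.208, 0.978, 0.001], [0.978, 0.208, 0.001], [0.001, 0.001, -1.0]]
contact_force: [-0.4, 1.1, -0.5]
width: 0.588
finger_force: 0.0
```

```bash
python3 g1.py; python3 - <<'E'
from plant import eyes; import cv2,numpy as np
f=eyes.grab_frame("scene"); cv2.imwrite("pics/s2.png",cv2.resize(f["color"][60:240,160:400,::-1],None,fx=3,fy=3,interpolation=cv2.INTER_CUBIC))
E
```

```text
1.4333 grasp [463.66 193.31 190.56] F [-0.44  1.05 -0.47] M [ 0.   -0.04 -0.09] 0.5879271442226972 0.0 q [ 0.25  0.29 -0.41  0.87  0.    1.61]
[[-0.21  0.98  0.  ]
 [ 0.98  0.21  0.  ]
 [ 0.    0.   -1.  ]]
t [-0.16  0.04  7.76] turn [ 0.06 -0.06  0.18]
```

View pics/s2.png

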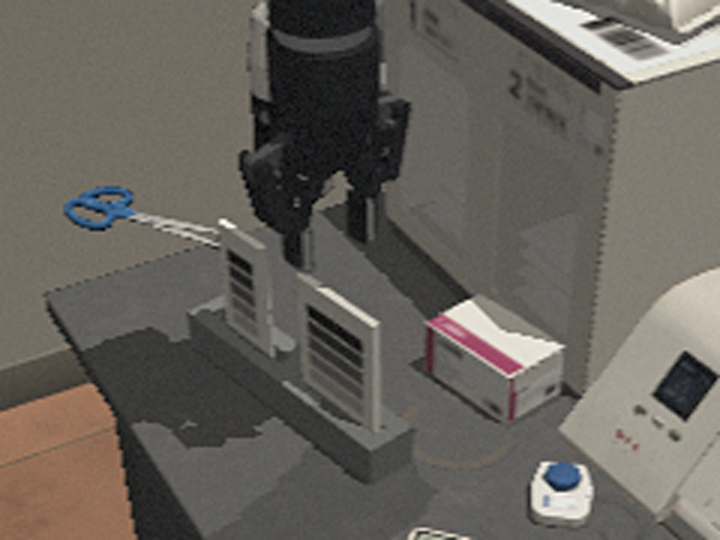

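The open fingers at crop pixels (300,250) and (362,225) straddle the top edge of the wide plate, which runs from (300,275) to (380,322). Nothing is in the way, so I'll descend and close.

Request:
drive_tool(translation=[[-0.15, 0, 3], [-0.15, 0, 5.5], [-0.15, 0, 7.7], [-0.15, 0, 7.7], [-0.15, 0, 7.7], [-0.15, 0, 7.7], [-0.15, 0, 7.7], [-0.15, 0, 7.7], [-0.15, 0, 7.7], [-0.15, 0, 7.7], [-0.15, 0, 7.7]], turn=[[0, 0, 0], [0, 0, 0], [0, 0, 0], [0, 0, 0], [0, 0, 0], [0, 0, 0], [0, 0, 0], [0, 0, 0], [0, 0, 0], [0, 0, 0], [0, 0, 0]], gripper=[5, 5, 5, 5, 5, 0, 0, 0, 0, 0, 0], newtons=40)

```text
time: 2.4
ee_pos: [465.5, 190.9, 269.9]
tcp_rot: [[-0.205, 0.979, 0.004], [0.979, 0.205, 0.002], [0.001, 0.004, -1.0]]
contact_force: [-0.2, 0.7, 6.2]
width: 0.085
finger_force: 40.2
```

```bash
python3 g1.py
```

```text
2.4 grasp [466.13 191.25 114.86] F [-0.17  0.71  6.17] M [0.02 0.17 0.02] 0.08471634754708095 40.169291496276855 q [ 0.24  0.38 -0.5   0.69  0.    1.61]
[[-0.21  0.98  0.  ]
 [ 0.98  0.21  0.  ]
 [ 0.    0.   -1.  ]]
t [ 0.1  -0.11  0.19] turn [ 0.24 -0.07  0.05]
```

Gripped: 40 N, opening about 7 mm. Now I'll lift.

Request:
drive_tool(translation=[[0, 0, -1], [0, 0, -2.5], [0, 0, -5], [0, 0, -8], [0, 0, -11], [0, 0, -13], [0, 0, -13], [0, 0, -13]], turn=[[0, 0, 0], [0, 0, 0], [0, 0, 0], [0, 0, 0], [0, 0, 0], [0, 0, 0], [0, 0, 0], [0, 0, 0]], gripper=[0, 0, 0, 0, 0, 0, 0, 0])

```text
time: 3.07
ee_pos: [464.8, 190.6, 399.8]
tcp_rot: [[-0.205, 0.979, 0.004], [0.979, 0.205, 0.002], [0.001, 0.004, -1.0]]
contact_force: [-0.4, 0.9, -2.2]
width: 0.087
finger_force: 39.7
```

```bash
cat > g2.py <<'E'
from st import *
import sys
dx,dy,dz=map(float,sys.argv[1:4])   # plate bottom-centre (mid thickness) in rest frame, mm
a=np.radians(-8.6); t=np.radians(20)
h=np.array([np.cos(a),np.sin(a),0]); Y=np.array([-h[1],h[0],0]); Z=np.array([0,0,1.])
X=h*np.cos(t)-Z*np.sin(t); U=h*np.sin(t)+Z*np.cos(t)
O=np.array([417.7,-207.0,18]); GH=109
go(o,O+X*dx+Y*dy+U*(dz+GH),-U,X)
b=g+R[:,2]*GH-O; print("bottom in rest frame",b@X,b@Y,b@U)
E
python3 g2.py -11 0 60
python3 - <<'E'
from plant import eyes; import cv2,numpy as np
f=eyes.grab_frame("scene"); cv2.imwrite("pics/s3.png",cv2.resize(f["color"][30:230,160:400,::-1],None,fx=3,fy=3,interpolation=cv2.INTER_CUBIC))
E
```

```text
3.0667 grasp [465.44 190.83 244.79] F [-0.4   0.89 -2.21] M [-0.05 -0.   -0.04] 0.08713612419957134 39.67870831489563 q [ 0.24  0.24 -0.32  1.    0.    1.61]
[[-0.21  0.98  0.  ]
 [ 0.98  0.21  0.  ]
 [ 0.    0.   -1.  ]]
t [-41.46  -3.39   7.31] turn [20.01  3.48 20.26]
bottom in rest frame -51.46831932121991 400.74065200295024 106.6220134257984
```

View pics/s3.png

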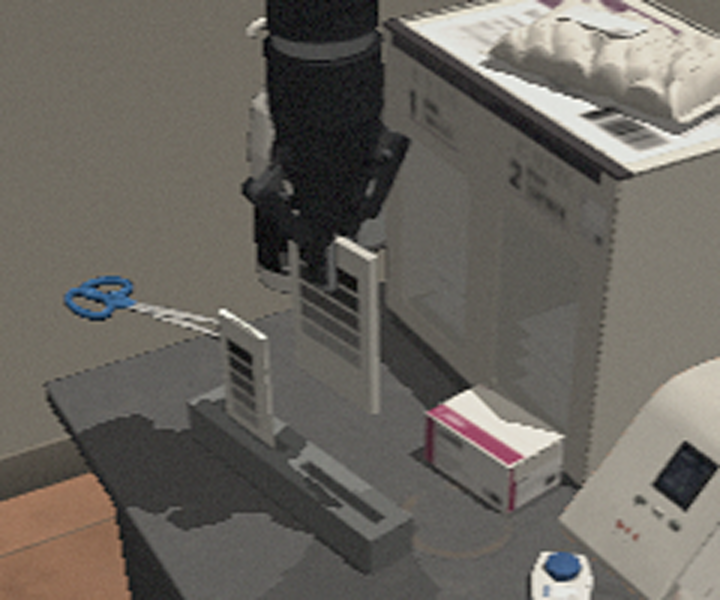

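The wide plate hangs square in the fingers with its lower corner at (378,412). Its slot is empty and the narrow plate is still in the file. I'll carry it across, tilting on the way and staying high.

Request:
drive_tool(translation=[[-2, -0.2, 0], [-6, -0.5, 0], [-10, -0.8, 0], [-14, -1.1, 0], [-18, -1.4, 0], [-22, -1.8, 0], [-26, -2.1, 0.5], [-30, -2.4, 1], [-34, -2.8, 1.5], [-38, -3.1, 2], [-40.5, -3.3, 2], [-41.5, -3.4, 2]], turn=[[1, 0.2, 1], [3, 0.5, 3], [5, 0.9, 5], [7, 1.2, 7], [9, 1.6, 9.1], [11, 1.9, 11.1], [13, 2.3, 13.2], [15, 2.6, 15.2], [17, 3, 17.2], [19, 3.3, 19.2], [20, 3.5, 20.3], [20, 3.5, 20.3]], gripper=[0, 0, 0, 0, 0, 0, 0, 0, 0, 0, 0, 0])

```text
time: 4.12
ee_pos: [516.2, -226.2, 374.9]
tcp_rot: [[0.155, 0.926, -0.345], [0.988, -0.145, 0.054], [-0.0, -0.349, -0.937]]
contact_force: [0.7, 1.3, -1.5]
width: 0.09
finger_force: 39.7
```

Request:
drive_tool(translation=[[0, 0, 0], [0, 0, 0], [0, 0, 0], [0, 0, 0]], turn=[[0, 0, 0], [0, 0, 0], [0, 0, 0], [0, 0, 0]], gripper=[0, 0, 0, 0])

```text
time: 4.45
ee_pos: [516.6, -220.8, 378.2]
tcp_rot: [[0.148, 0.928, -0.341], [0.989, -0.139, 0.051], [-0.0, -0.344, -0.939]]
contact_force: [-0.6, 0.2, -0.6]
width: 0.089
finger_force: 39.7
```

```bash
python3 g2.py -11 0 30
python3 - <<'E'
from plant import eyes; import cv2,numpy as np
f=eyes.grab_frame("scene"); cv2.imwrite("pics/s4.png",cv2.resize(f["color"][170:390,260:500,::-1],None,fx=2.7,fy=2.7,interpolation=cv2.INTER_CUBIC))
E
```

```text
4.45 grasp [ 463.76 -212.93  232.71] F [-0.59  0.17 -0.63] M [-0.06 -0.41  0.03] 0.08916246129947754 39.66957628726959 q [-0.51  0.53  0.01  1.39 -0.12  1.23]
[[ 0.15  0.93 -0.34]
 [ 0.99 -0.14  0.05]
 [-0.   -0.34 -0.94]]
t [-0.11  1.86  7.86] turn [-0.15  0.04  0.08]
bottom in rest frame -30.08618423098787 0.9521478313177398 108.63576072174223
```

View pics/s4.png

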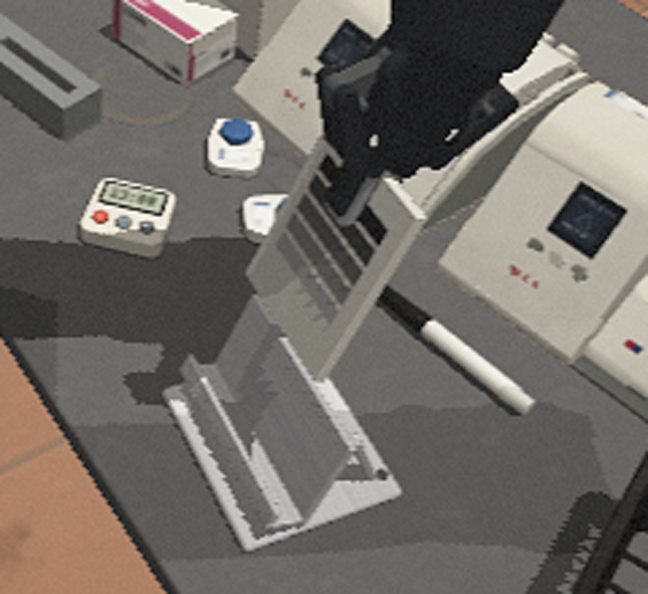

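The plate is tilted parallel to the backstop and held above it. The lip, with inner edge around (230,430), is on the robot side as expected. I'll shift in front of the backstop and descend.

Request:
drive_tool(translation=[[-0.1, 0.9, 0], [-0.1, 1.85, 0], [-0.1, 1.85, 2], [-0.1, 1.85, 4], [-0.1, 1.85, 6], [-0.1, 1.85, 7.85], [-0.1, 1.85, 7.85], [-0.1, 1.85, 7.85], [-0.1, 1.85, 7.85], [-0.1, 1.85, 7.85]], turn=[[-0.15, 0, 0], [-0.15, 0, 0], [-0.15, 0, 0], [-0.15, 0, 0], [-0.15, 0, 0], [-0.15, 0, 0], [-0.15, 0, 0], [-0.15, 0, 0], [-0.15, 0, 0], [-0.15, 0, 0]], gripper=[0, 0, 0, 0, 0, 0, 0, 0, 0, 0])

```text
time: 5.33
ee_pos: [508.0, -222.4, 299.2]
tcp_rot: [[0.15, 0.93, -0.336], [0.989, -0.142, 0.049], [-0.002, -0.34, -0.941]]
contact_force: [-0.1, 0.1, -1.6]
width: 0.089
finger_force: 39.6
```

```bash
python3 g2.py -11 0 8
python3 - <<'E'
from plant import eyes; import cv2,numpy as np
f=eyes.grab_frame("scene"); a=cv2.resize(f["color"][250:390,310:430,::-1],None,fx=4,fy=4,interpolation=cv2.INTER_CUBIC)
cv2.imwrite("pics/s5.png",a)
E
```

```text
5.3333 grasp [ 455.96 -214.76  153.4 ] F [-0.1   0.1  -1.62] M [-0.07 -0.42 -0.03] 0.08916722673546 39.61521327495575 q [-0.52  0.58 -0.12  1.2  -0.12  1.23]
[[ 0.15  0.93 -0.34]
 [ 0.99 -0.14  0.05]
 [-0.   -0.34 -0.94]]
t [ 0.18 -0.1   2.36] turn [ 0.15  0.08 -0.05]
bottom in rest frame -9.386252697223814 -2.0999860492665228 31.574985051965808
```

View pics/s5.png

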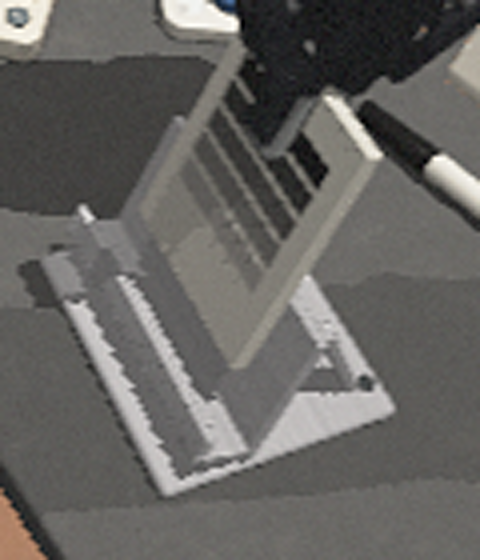

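The plate is in front of the backstop with its bottom corner at (238,365), parallel and roughly centred. I'll keep descending, slowly near contact.

Request:
drive_tool(translation=[[0.2, -0.1, 1], [0.2, -0.1, 2], [0.2, -0.1, 2.4], [0.2, -0.1, 2.6], [0.2, -0.1, 2.6], [0.2, -0.1, 2.6]], turn=[[0.1, 0, 0], [0.1, 0, 0], [0.1, 0, 0], [0.1, 0, 0], [0.1, 0, 0], [0.1, 0, 0]], gripper=[0, 0, 0, 0, 0, 0])

```text
time: 5.88
ee_pos: [497.5, -218.8, 273.9]
tcp_rot: [[0.15, 0.928, -0.34], [0.989, -0.141, 0.051], [-0.001, -0.344, -0.939]]
contact_force: [-0.5, -0.7, -0.6]
width: 0.087
finger_force: 39.7
```

Request:
drive_tool(translation=[[0, 0, 0.15], [0, 0, 0.3], [0, 0, 0.3]], turn=[[0, 0, 0], [0, 0, 0], [0, 0, 0]], gripper=[0, 0, 0])

```text
time: 6.13
ee_pos: [497.1, -218.8, 272.6]
tcp_rot: [[0.15, 0.929, -0.338], [0.989, -0.142, 0.05], [-0.002, -0.341, -0.94]]
contact_force: [1.6, 1.2, 7.0]
width: 0.089
finger_force: 41.1
```

```bash
python3 g2.py -8 0 1
```

```text
6.1333 grasp [ 444.76 -211.12  126.93] F [1.6  1.2  6.96] M [ 0.29  0.1  -0.12] 0.08882766457545242 41.120551228523254 q [-0.52  0.58 -0.18  1.13 -0.13  1.22]
[[ 0.15  0.93 -0.34]
 [ 0.99 -0.14  0.05]
 [-0.   -0.34 -0.94]]
t [-0.02  0.36  0.17] turn [ 0.04  0.07 -0.06]
bottom in rest frame -11.455065150472391 -0.1537931192093578 2.7181561088977517
```

It touched the ledge with about 7 N at z≈2.7 mm. The lip would have stopped it at 12 mm, so this is the ledge. Now I'll ease up slightly and slide it back to the backstop.

Request:
drive_tool(translation=[[0, 0, -0.2], [0, 0.2, -0.2], [0, 0.4, -0.2], [0, 0.55, -0.2], [0, 0.55, -0.2]], turn=[[0, 0, 0], [0, 0, 0], [0, 0, 0], [0, 0, 0], [0, 0, 0]], gripper=[0, 0, 0, 0, 0])

```text
time: 6.55
ee_pos: [502.5, -219.4, 270.6]
tcp_rot: [[0.15, 0.928, -0.34], [0.989, -0.141, 0.051], [-0.001, -0.344, -0.939]]
contact_force: [-0.1, 1.4, -1.7]
width: 0.087
finger_force: 39.7
```

```bash
python3 g2.py -4 0 1
```

```text
6.55 grasp [ 449.86 -211.52  125.08] F [-0.11  1.35 -1.68] M [-0.1  -0.44 -0.02] 0.0873191624919978 39.69709753990173 q [-0.52  0.6  -0.16  1.14 -0.12  1.23]
[[ 0.15  0.93 -0.34]
 [ 0.99 -0.14  0.05]
 [-0.   -0.34 -0.94]]
t [-0.04  0.18  0.17] turn [-0.1   0.02 -0.05]
bottom in rest frame -6.298956626278235 0.30734965216494237 2.726970439238517
```

Request:
drive_tool(translation=[[0, 0.1, 0], [0, 0.2, 0], [0, 0.3, 0], [0, 0.3, 0]], turn=[[0, 0, 0], [0, 0, 0], [0, 0, 0], [0, 0, 0]], gripper=[0, 0, 0, 0])

```text
time: 6.88
ee_pos: [505.2, -219.8, 269.8]
tcp_rot: [[0.15, 0.928, -0.34], [0.989, -0.141, 0.051], [-0.001, -0.344, -0.939]]
contact_force: [0.1, -0.0, -0.4]
width: 0.088
finger_force: 39.7
```

```bash
python3 g2.py -4 0 1
```

```text
6.8833 grasp [ 452.52 -211.93  124.29] F [ 0.11 -0.04 -0.37] M [-0.05 -0.42  0.01] 0.08761922092257494 39.710174202919006 q [-0.52  0.6  -0.16  1.14 -0.12  1.23]
[[ 0.15  0.93 -0.34]
 [ 0.99 -0.14  0.05]
 [-0.   -0.34 -0.94]]
t [-0.04 -0.1   0.19] turn [-0.1   0.02 -0.05]
bottom in rest frame -3.4947050780806452 0.29931134036835144 2.906949407074854
```

Request:
drive_tool(translation=[[0, 0.1, 0], [0, 0.2, 0], [0, 0.3, 0], [0, 0.3, 0]], turn=[[0, 0, 0], [0, 0, 0], [0, 0, 0], [0, 0, 0]], gripper=[0, 0, 0, 0])

```text
time: 7.22
ee_pos: [506.4, -219.9, 269.2]
tcp_rot: [[0.15, 0.927, -0.344], [0.989, -0.141, 0.051], [-0.001, -0.348, -0.937]]
contact_force: [-7.0, -0.3, 4.9]
width: 0.087
finger_force: 40.4
```

```bash
python3 g2.py -4 0 1
```

```text
7.2167 grasp [ 453.01 -211.96  123.93] F [-6.97 -0.25  4.91] M [ 0.15  1.54 -0.04] 0.08696239281195735 40.36098897457123 q [-0.51  0.61 -0.15  1.15 -0.12  1.23]
[[ 0.15  0.93 -0.34]
 [ 0.99 -0.14  0.05]
 [-0.   -0.35 -0.94]]
t [-0.05 -0.23  0.17] turn [-0.38  0.04 -0.04]
bottom in rest frame -3.449750356983638 0.29012210058496085 2.7385916601239004
```

It now rests against the backstop at about 8 N. I'll press it lightly down onto the ledge, then open.

Request:
drive_tool(translation=[[0, -0.1, 0.1], [0, -0.1, 0.2], [0, -0.1, 0.3], [0, -0.1, 0.3]], turn=[[0, 0, 0], [0, 0, 0], [0, 0, 0], [0, 0, 0]], gripper=[0, 0, 0, 0])

```text
time: 7.55
ee_pos: [505.0, -219.8, 267.0]
tcp_rot: [[0.15, 0.928, -0.342], [0.989, -0.141, 0.051], [-0.001, -0.346, -0.938]]
contact_force: [-5.2, 0.6, 6.9]
width: 0.089
finger_force: 40.5
```

```bash
python3 g2.py -4 0 1
python3 - <<'E'
from plant import eyes; import cv2,numpy as np
f=eyes.grab_frame("scene"); a=cv2.resize(f["color"][250:390,310:430,::-1],None,fx=4,fy=4,interpolation=cv2.INTER_CUBIC)
cv2.imwrite("pics/s6.png",a)
E
```

```text
7.55 grasp [ 451.99 -211.88  121.61] F [-5.25  0.57  6.93] M [ 0.23  1.36 -0.1 ] 0.08878887528190366 40.53407549858093 q [-0.51  0.61 -0.16  1.14 -0.12  1.23]
[[ 0.15  0.93 -0.34]
 [ 0.99 -0.14  0.05]
 [-0.   -0.35 -0.94]]
t [-0.04 -0.18 -0.08] turn [-0.24  0.04 -0.05]
bottom in rest frame -3.3455907720022138 0.23022633743487114 0.20836039720768207
```

View pics/s6.png

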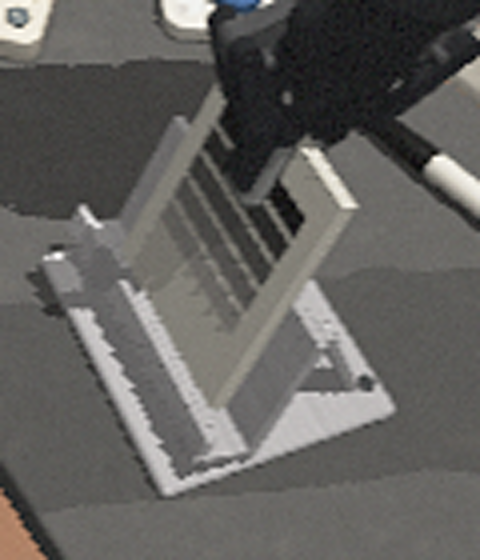

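The bottom edge is on the ledge, with its corner at (215,405), just behind the lip and flush with the backstop. It is at z≈0.2 and x≈-3.4 in the rest frame, so I'll release.

Request:
drive_tool(translation=[[0, 0, 0], [0, 0, 0], [0, 0, 0], [0, 0, 0], [0, 0, 0], [0, 0, -1], [0, 0, -3], [0, 0, -6], [0, 0, -9], [0, 0, -12], [0, 0, -12], [0, 0, -12]], turn=[[0, 0, 0], [0, 0, 0], [0, 0, 0], [0, 0, 0], [0, 0, 0], [0, 0, 0], [0, 0, 0], [0, 0, 0], [0, 0, 0], [0, 0, 0], [0, 0, 0], [0, 0, 0]], gripper=[1.5, 2.5, 4, 4, 4, 4, 4, 4, 4, 4, 4, 4])

```text
time: 8.6
ee_pos: [547.7, -226.3, 381.5]
tcp_rot: [[0.15, 0.93, -0.336], [0.989, -0.142, 0.049], [-0.002, -0.339, -0.941]]
contact_force: [-1.2, 0.9, -1.4]
width: 0.467
finger_force: 0.0
```

```bash
python3 st.py
python3 - <<'E'
from plant import eyes; import cv2,numpy as np; from h import *
f=eyes.grab_frame("scene"); a=cv2.resize(f["color"][90:390,200:430,::-1],None,fx=2,fy=2,interpolation=cv2.INTER_CUBIC)
cv2.imwrite("pics/s7.png",a)
C=cloud(f)[230:390,300:440].reshape(-1,3)
h=np.array([np.cos(np.radians(-8.6)),np.sin(np.radians(-8.6)),0]);Y=np.array([-h[1],h[0],0]); t=np.radians(20)
X=h*np.cos(t)-np.array([0,0,np.sin(t)]);U=h*np.sin(t)+np.array([0,0,np.cos(t)]); D=C-[417.7,-207,18]
q=np.column_stack([D@X,D@Y,D@U]); m=(q[:,2]>80)&(q[:,2]<150)&(abs(q[:,0])<25)&(abs(q[:,1])<80)
print(np.percentile(q[m],[1,50,99],axis=0))
E
```

```text
8.6 grasp [ 495.71 -218.76  235.67] F [-1.2   0.88 -1.35] M [-0.06 -0.33 -0.06] 0.4670535022908595 0.0 q [-0.49  0.58  0.11  1.43 -0.12  1.25]
[[ 0.15  0.93 -0.34]
 [ 0.99 -0.14  0.05]
 [-0.   -0.34 -0.94]]
[[-9.17811995e+00 -4.34696792e+01  8.05450647e+01]
 [-6.98723101e+00 -4.04923559e+00  1.09448404e+02]
 [ 1.24236419e-01  4.53894665e+01  1.31804042e+02]]
```

View pics/s7.png

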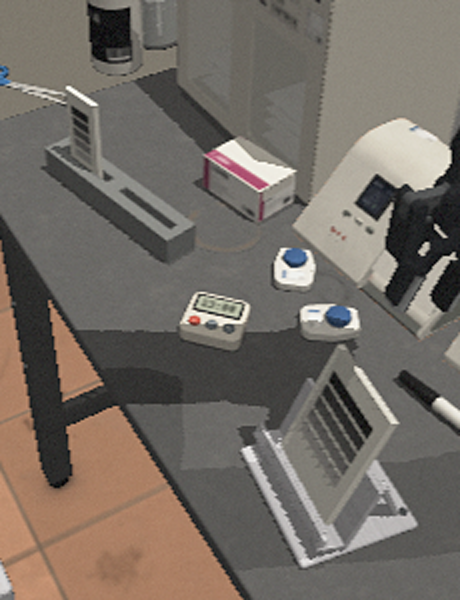

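The plate stands alone on the stand, from its foot at (330,520) to its top at (395,420). Depth puts it at y -43 to 45 mm, with its face about 7 mm in front of the backstop and its top at about 131 mm, all as expected. The narrow plate is still in the file and the gripper is clear, so I'm handing in.

```bash
python3 -c "
from plant import job
print(job.hand_in())"
```

```text
the job is handed in; nothing more can be done
None
```

The wide plate is leaning on the stand by itself, centred to about 1 mm against the backstop; the narrow plate is still in the file, and I handed the job in at about 8.7 s with the gripper clear (no verdict was returned).

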